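# Fit a hole saw to its arbor

## Robot

A 6-joint arm with a two-finger parallel gripper is mounted at the origin on the work surface. World frame = base frame: x ahead of the robot, y to its left, z up, the work surface at z = 0. Lengths are in m, angles in rad, forces in N, time in s.
With the tool pointing down it reaches from about 0.35 to 0.975 m from the base axis. Payload 4.9 kg.
Tool frame: the origin (TCP) lies at the very end of the fingers, on their centre line; the grasp point (between the pads) lies 19 mm behind it; z points along the fingers, y is the line along which they close (so a half turn about z gives the same grasp; the last joint's range is limited). The gripper opens to 85 mm and grips with 20 to 120 N. Pads are 22 mm wide; open, the fingers measure 114 mm over their backs; the gripper's body (76 mm by 85 mm) begins 54 mm behind the grasp point. The pads swing forward as they close: fully open they stand 13 mm farther back than shut.
Start: joints at [-1.467, 0.053, 1.613, -0, 1.476, -0.119], TCP at [0.138, -0.61, 0.231] pointing down, gripper open.
Joint ranges: [-3.01, 3.01], [-1.01, 2.22], [0.06, 2.58], [-1.02, 4.17], [0.09, 2.62], [-3.14, 3.14]. Speed limits (rad/s): [2.57, 2.57, 3.14, 3.14, 3.14, 3.14].

## Interface

Orientations are given as a unit quaternion [w, x, y, z].
In Python, from plant import manip gives the robot as it stands.
- The arm moves only by the tool move_arm, never from a script. Its argument "plan" is a list that holds one entry, the list of rows, each a list of 7 numbers: the shift along the tool's x, y, z as a fraction of full scale, then the turn, a rotation vector about the tool's x, y, z as a fraction of full scale, then the closure, from 0 (fully open) to 1 (shut). In form: [[[dx, dy, dz, wx, wy, wz, fingers], ...]]. A call has exactly 10 rows; each row shifts and turns the commanded pose from where the row before left it, along the tool's axes as they then stand; what a row does not reach is not made up. Full scale, the value 1, is 0.12 m for a shift and 0.15 rad for a turn. A row lasts 1/8 s, in which the tool goes at most 62.5 mm and 10.7 degrees, less where a joint would pass 70% of its speed; a pose out of reach is approached as far as the arm can. A call with a number of a shift or a turn outside -1 to 1 is refused whole. A call with a gripper value outside its range is refused whole. The fingers move at their own pace and stop on an object; the grip force is fixed at half the most. Time passes only in rows, so rows that do not move let the fingers close, or fill a call up. It gives the time, the measured TCP pose, the force, the opening and the grip force at its end, in the units of the state.
- manip.state(): the state, without advancing time (a new reading comes with each control period).
- manip.grab_frame(name): name is "side" or "top" or "wrist"; returns a dict with "pixels" (420x560x3 uint8, blue, green, red), "depth" (420x560 float32, m along the optical axis (not along the pixel's ray), 0 where there is no reading), "vfov" (degrees; the focal length in pixels is half the picture's height over the tangent of half this angle, whatever the lens; pixels are square), "cx", "cy" (the principal point, pixels), "view" (4x4, takes a point from world to camera coordinates). Camera axes: x right, y down, z forward; pixel columns grow to the right and rows downward; lengths in m; the calibration is good to about 2 mm. A picture is of the moment at which its call begins.
- manip.job_done(): hands the job in; it is judged then, once.
The state is a dict: "time": time; "joint_pos": joint angles; "joint_vel": joint speeds; "joint_efforts": joint torques, N m; "tool_pos": TCP position; "tool_rot": TCP orientation; "contact_force": force on the tool from outside, world axes, zero at the start; "ft_torque": the same for the moment, N m; "gripper_width": opening from 0.0 (shut) to 1.0 (fully open); "grasp_force": force on a finger pad.
Only numpy, scipy, OpenCV 4.12 (cv2) and the standard library are available. Lean on these libraries where they do the work, as an engineer would, in place of code of your own. Each camera call takes 0.05 s, during which the arm holds its last target. There are 200 camera calls.

## Task

Fit the 60 mm hole saw to the arbor that stands upright in the vise: lower it over the pilot drill and the hub, turn it gently on the drive pins until both drop into their holes, then press it down past the ball catch until its back lies flush on the drive plate, and let go. Do not force it onto the pins, and leave the other hole saws and the loose hand tools where they are.

Things in the scene. Friction and masses are not known exactly. Their poses are not given: they have to be found in the camera images.
- saw60: the hole saw to fit: plain steel cup, 60 mm outside diameter, 50 mm high, wall 3 mm, about 0.2 kg, standing on its back, open upwards, teeth round the rim. Origin: centre of the back's underside; z up. The 8 mm thick back has a 15.5 mm centre hole and two 7.5 mm holes for the drive pins on its own x axis, 17 mm either side of the centre (a half turn makes no difference)
- saw76: a bigger hole saw of the same kind, not wanted: 76 mm diameter, 50 mm high. Origin: centre of its underside
- saw44: a smaller hole saw, not wanted: 44 mm diameter, 48 mm high. Origin: centre of its underside
- saw32: the smallest hole saw, not wanted: 32 mm diameter, 46 mm high. Origin: centre of its underside
- vise: low grey machine vise bolted to the bench, jaws 58 mm high and 100 mm wide along its y, its screw with a cross bar reaching 185 mm from the origin along its -x. Origin: on the bench straight below the arbor's axis
- saw60_rim (a point): centre of the 60 mm saw's rim, 50 mm above its underside. The outside is smooth and round: it can be pinched across any diameter, best 10 to 20 mm below the rim
- arbor_seat (a point): centre of the top face of the arbor's drive plate (48 mm diameter), 85 mm above the bench, where the saw's back must lie. z is the arbor's axis, up; x and y are those of the vise, not of the arbor. From the plate rise the two drive pins, a hub 14 mm in diameter and 20.5 mm high (top 4 mm tapered), and on the hub the pilot drill. The arbor does not turn under a gentle touch
- pin_tops (a point): point on the arbor's axis level with the tops of the drive pins, 15 mm above the plate; axes as the vise. The pins stand opposite each other, 17 mm from the axis, 6 mm diameter, top 3 mm tapered. Their line lies at an unmeasured angle, 10 to 75 degrees anticlockwise (from above) of this x: see it or feel for it. Until both pins enter their holes the saw rests here. Over 80 N on the arbor is too much
- ball_catch (a point): point on the arbor's axis 12.6 mm above the plate; axes as the vise. Two spring balls in the hub hold the saw: with the pins in their holes, the saw's underside meets the balls here. It takes a downward push of some 7 to 15 N to pass them; then the saw slides down to the plate, where the balls keep it
- pilot_tip (a point): tip of the pilot drill, on the arbor's axis 60 mm above the plate; the drill is 6.4 mm in diameter
- tape: tape measure lying among the tools, 70 mm long, 62 mm high; leave it. Origin: under its middle
- pliers: combination pliers, 180 mm long, lying flat; leave them. Origin: under the middle
- screwdriver: screwdriver, 200 mm long, lying flat; leave it
- wrench: spanner, 180 mm long, lying flat; leave it

How it is judged:
On the way, in this order (a step that is already met when the one before it is completed fails the run):
1. the 60 mm hole saw has been lifted clear of the bench (height (world z) of saw60 above 0.07 m), for 0.2 s.
2. it has been lowered over the pilot drill, upright (horizontal distance between saw60 and arbor_seat below 0.007 m and z of saw60 in the frame of arbor_seat below 0.05 m and angle between saw60's own z axis and vertical below 0.2 rad), for 0.1 s.
At the end, for the whole second after the job is handed in: the 60 mm hole saw sits on the arbor, released and at rest, over both drive pins and past the ball catch: its underside within 2 mm of the drive plate, centred within 2.5 mm of the arbor's axis and upright within 3 degrees (z of saw60 in the frame of arbor_seat between -0.003 and 0.002 m and horizontal distance between saw60 and arbor_seat below 0.0025 m and angle between saw60's own z axis and vertical below 0.05 rad and linear speed of saw60 below 0.02 m/s); the robot touches nothing.
It fails at once if the saw is forced against the arbor or the vise with more than 80 N (contact force between saw60 and vise above 80 N).
It fails at once if another hole saw is shifted by more than 25 mm (distance of any of saw76, saw44, saw32 from where it was at the start of the episode above 0.025 m).
It fails at once if a loose hand tool is shifted by more than 40 mm (distance of any of tape, pliers, screwdriver, wrench from where it was at the start of the episode above 0.04 m).
It also fails if it takes over 58 s, if anything falls off the work surface, if the arm or the gripper's body presses on something with over 40 N, if the wrist force passes 120 N, or if a joint passes its speed limit or range.

## Working session

There is one attempt and no reset: what is moved stays moved. The work goes in short steps, Python scripts to look and compute and a tool call to move; the robot and the scene stay as the last step left them, time stands still between calls to the robot, and variables do not carry over. Pictures are saved under pics/ and viewed, at most 10 in all, crops included, and the job is handed in when it is done.

Besides the shell and the picture viewer there is one more tool, called after "Emit:" by a JSON object that holds its "api" and its "payload". move_arm: Moves the arm, as the interface text tells. Its arguments: {"type":"object","properties":{"plan":{"type":"array"}},"required":["plan"]}

```bash
ls; mkdir -p pics
cat > h.py <<'E'
import numpy as np, cv2
from plant import manip
def grab(n):
    f=manip.grab_frame(n); np.savez(f'/tmp/{n}.npz',**f); return f
def load(n): return dict(np.load(f'/tmp/{n}.npz'))
def pt(f,u,v,d=None,z=None):
    h=f['pixels'].shape[0]; F=h/2/np.tan(np.radians(float(f['vfov']))/2)
    r=np.array([(u-f['cx'])/F,(v-f['cy'])/F,1.]); T=np.linalg.inv(f['view'])
    if z is not None:
        o=T[:3,3]; w=T[:3,:3]@r; return o+w*(z-o[2])/w[2]
    if d is None: d=f['depth'][int(round(v)),int(round(u))]
    return (T@np.append(r*d,1))[:3]
def cloud(f):
    h,w=f['depth'].shape; F=h/2/np.tan(np.radians(float(f['vfov']))/2)
    v,u=np.mgrid[:h,:w]; d=f['depth']
    P=np.stack([(u-f['cx'])/F*d,(v-f['cy'])/F*d,d],-1)
    T=np.linalg.inv(f['view']); return P@T[:3,:3].T+T[:3,3]
def fitc(p):
    A=np.c_[2*p,np.ones(len(p))]; s=np.linalg.lstsq(A,(p**2).sum(1),rcond=None)[0]
    return s[:2],np.sqrt(s[2]+s[:2]@s[:2])
E
python3 - <<'E'
from h import *
f=grab('top'); cv2.imwrite('pics/top.png',f['pixels'])
g=grab('side'); cv2.imwrite('pics/side.png',g['pixels'])
print(manip.state()); print(f['view'],f['vfov'])
E
```

```text
pics
{'time': 0.1, 'joint_pos': array([-1.46700042e+00,  5.33249889e-02,  1.61416878e+00,  1.69929642e-06,
        1.47595445e+00, -1.18990283e-01]), 'joint_vel': array([ 0.00010482, -0.00094247, -0.00264594, -0.00194517, -0.00113987,
       -0.00015707]), 'joint_efforts': array([ 1.14647355e-03, -3.94905102e+01, -3.71360850e+01, -1.37909123e-05,
        3.98686665e-03, -8.08191658e-06]), 'tool_pos': array([ 0.13804114, -0.60899485,  0.23015754]), 'tool_rot': array([-9.27747323e-04,  9.93801783e-01,  1.11162742e-01,  7.89418444e-06]), 'contact_force': array([-0.59271271,  0.86741996, -0.10102975]), 'ft_torque': array([-0.01349978, -0.00338609,  0.02330048]), 'grasp_force': 0.0, 'gripper_width': 1.000564070288104}
[[ 0.00124559 -0.99981501 -0.01919355  0.0426187 ]
 [-0.98511288  0.00207263 -0.17189625  0.57499515]
 [ 0.17190423  0.01912193 -0.98492806  1.03628703]
 [ 0.          0.          0.          1.        ]] 44.79691276334546
```

View pics/top.png

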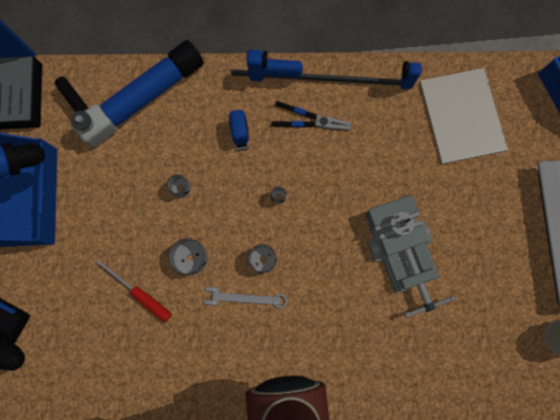

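View pics/side.png

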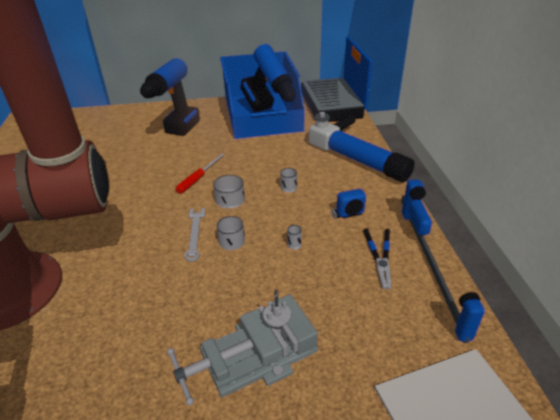

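Top view: saw60 is at about (262,259), saw76 (187,257), saw44 (178,186), saw32 (278,195). The arbor is at about (403,223), with the vise screw pointing to (430,305). Next I measure both from enlarged crops and the depth image.

Run:
```python
from h import *
f=load('top'); P=cloud(f)
def crop(c,r,s=25): return cv2.resize(f['pixels'][r-s:r+s,c-s:c+s],(400,400),interpolation=cv2.INTER_CUBIC)
cv2.imwrite('pics/crop.png',np.hstack([crop(262,259),crop(404,223)]))
for nm,c,r,z in(('60',262,259,.05),('76',187,257,.05),('44',178,186,.048),('32',278,195,.046)):
    Q=P[r-30:r+30,c-30:c+30].reshape(-1,3); m=abs(Q[:,2]-z)<.006
    q=Q[m,:2]; print(nm,m.sum(),pt(f,c,r,z=z),*fitc(q), (q.max(0)+q.min(0))/2,np.ptp(q,axis=0), Q[:,2].min())
for z in(.085,.1,.058):print(pt(f,404,223,z=z))
print(pt(f,430,305,z=.03))
Q=P[190:310,360:450].reshape(-1,3); 
for lo,hi in((.05,.065),(.08,.09),(.095,.103),(.106,.15)):
    q=Q[(Q[:,2]>lo)&(Q[:,2]<hi)]; print(lo,len(q),q.mean(0),fitc(q[:,:2]) if len(q)>3 else'',(q.max(0)+q.min(0))/2)
q=Q[(Q[:,2]>.05)&(Q[:,2]<.065)][:,:2]; print(cv2.minAreaRect(q.astype(np.float32)))
```

```text
60 127 [0.46169521 0.07332619 0.05      ] [0.4645535  0.07490277] 0.02833370765277706 [0.46407217 0.07528764] [0.05842068 0.05863546] -0.0047041674371663955
76 174 [0.4658995  0.23119378 0.05      ] [0.46876257 0.23364767] 0.03657004709647472 [0.46920994 0.23391595] [0.0738279  0.07543048] -0.004737735247714037
44 100 [0.61899715 0.25593286 0.048     ] [0.62412991 0.25930895] 0.020722965935518454 [0.62417609 0.25929303] [0.04367583 0.04229061] -0.004504561351048597
32 68 [0.59904417 0.03997572 0.046     ] [0.60357427 0.04032956] 0.014685732209136873 [0.60355332 0.03996838] [0.03149037 0.03010263] -0.00522570845906789
[ 0.53251983 -0.21793814  0.085     ]
[ 0.53042948 -0.21446761  0.1       ]
[ 0.53628247 -0.22418508  0.058     ]
[ 0.36723321 -0.27756441  0.03      ]
0.05 1857 [ 0.52759191 -0.21198899  0.05911838] (array([ 0.5141292 , -0.21967298]), np.float64(0.05344552780596993)) [ 0.47890305 -0.21661513  0.05751005]
0.08 339 [ 0.53174662 -0.21116195  0.08643445] (array([ 0.53260791, -0.21290379]), np.float64(0.017916938894503253)) [ 0.53243501 -0.21279557  0.08502138]
0.095 25 [ 0.53089717 -0.21168672  0.10029068] (array([ 0.5360429 , -0.21807149]), np.float64(0.015337338801249777)) [ 0.53262805 -0.21275519  0.09946919]
0.106 33 [ 0.53143263 -0.21189729  0.12524139] (array([ 0.5316254, -0.2128216]), np.float64(0.0032235715861903065)) [ 0.53137333 -0.21300933  0.12772088]
((0.4718238115310669, -0.23350593447685242), (0.23584802448749542, 0.10094740241765976), 19.08173370361328)
```

View pics/crop.png

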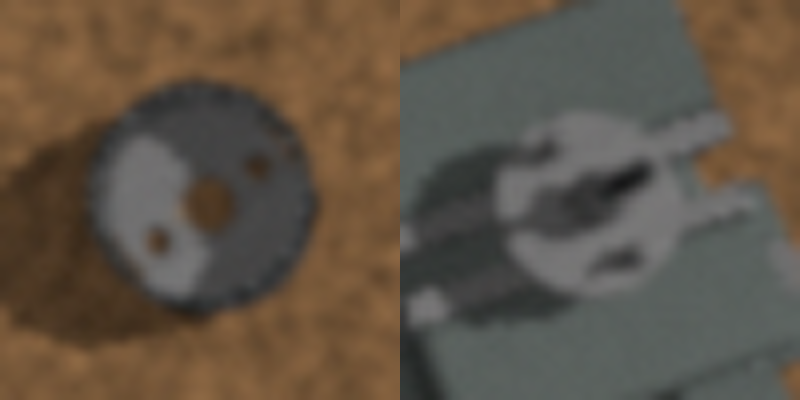

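Run:
```python
from h import *
f=load('top'); P=cloud(f)
s=(slice(200,245),slice(380,430)); Q=P[s].reshape(-1,3)
c=np.array([.5322,-.2128])
q=Q[(Q[:,2]>.094)&(Q[:,2]<.104)]; d=q[:,:2]-c
for a,b,z in sorted(zip(np.degrees(np.arctan2(d[:,1],d[:,0])).round(),(np.hypot(*d.T)*1e3).round(1),q[:,2].round(4))): print(a,b,z,end=' | ')
w=grab('wrist'); st=manip.state(); T=np.linalg.inv(w['view'])
from scipy.spatial.transform import Rotation as R
r=R.from_quat(st['tool_rot'],scalar_first=True).as_matrix()
print('\ncam in tool',(r.T@(T[:3,3]-st['tool_pos'])).round(3),(r.T@T[:3,:3]).round(2),w['vfov'])
```

```text
-154.0 15.7 0.101 | -151.0 18.3 0.101 | -149.0 16.6 0.1025 | -144.0 14.0 0.0961 | -144.0 17.7 0.1032 | -144.0 19.5 0.0989 | -143.0 15.1 0.1005 | -142.0 6.9 0.0967 | -136.0 16.5 0.0989 | -131.0 6.4 0.1031 | -90.0 7.4 0.1015 | -14.0 6.2 0.1021 | 27.0 6.5 0.1039 | 28.0 19.2 0.0977 | 34.0 14.7 0.1024 | 35.0 17.5 0.1019 | 38.0 18.7 0.0989 | 39.0 15.9 0.1008 | 43.0 17.1 0.0991 | 48.0 6.1 0.102 | 72.0 6.8 0.1013 | 88.0 6.3 0.1001 | 107.0 7.3 0.1028 | 121.0 7.4 0.0999 | 131.0 5.9 0.1002 | 132.0 8.4 0.0986 | 143.0 5.4 0.1036 | 147.0 6.1 0.0949 | 155.0 6.6 0.1014 | 173.0 6.0 0.101 | 
cam in tool [ 0.071 -0.    -0.142] [[-0.   -0.96 -0.28]
 [ 1.   -0.   -0.  ]
 [ 0.   -0.28  0.96]] 62.182659604452766
```

Emit:
{"api": "move_arm", "payload": {"plan": [[[0.393,-0.249,0,0,0,0,0],[0.393,-0.249,0,0,0,0,0],[0.393,-0.249,0,0,0,0,0],[0.393,-0.249,0,0,0,0,0],[0.393,-0.249,0,0,0,0,0],[0.393,-0.249,0,0,0,0,0],[0.393,-0.249,0,0,0,0,0],[0.393,-0.249,0,0,0,0,0],[0.393,-0.249,0,0,0,0,0],[0.393,-0.249,0,0,0,0,0]]]}}

```text
time: 1.4
tool_pos: [0.533, -0.2123, 0.2311]
tool_rot: [0.0, 0.994, 0.111, -0.0]
contact_force: [0.5, -0.7, 0.2]
gripper_width: 1.0
grasp_force: 0.0
```

```bash
cat > w.py <<'E'
import sys
from h import *
w=grab('wrist'); st=manip.state(); print(st['time'],st['tool_pos'],st['tool_rot'],st['contact_force'])
cv2.imwrite(f'pics/{sys.argv[1]}.png',cv2.resize(w['pixels'],(784,588)))
E
python3 w.py w1
python3 - <<'E'
from h import *
P=cloud(load('wrist')); Q=P.reshape(-1,3)
a=Q[(abs(Q[:,2]-.085)<.004)&(np.hypot(Q[:,0]-.532,Q[:,1]+.213)<.03)]; print(len(a),a.mean(0),fitc(a[:,:2]))
c=(a.max(0)+a.min(0))[:2]/2; print(c)
d=Q[(Q[:,2]>.115)&(Q[:,2]<.14)&(np.hypot(Q[:,0]-.532,Q[:,1]+.213)<.02)]; print('drill',len(d),d.mean(0))
q=Q[(Q[:,2]>.093)&(Q[:,2]<.103)&(abs(np.hypot(*(Q[:,:2]-c).T)-.017)<.005)][:,:2]-c
th=np.arctan2(q[:,1],q[:,0]); k=np.cos(th-.62)>0
for m in(k,~k):print(m.sum(),q[m].mean(0)+c)
v=q[k].mean(0)-q[~k].mean(0); print(np.hypot(*v),np.degrees(np.arctan2(v[1],v[0])),c+(q[k].mean(0)+q[~k].mean(0))/2)
E
```

```text
1.45 [ 0.53641281 -0.20761169  0.23098674] [-0.00188343  0.99352245  0.11360736  0.00172013] [-0.2590882   3.46418204 -0.72699272]
1871 [ 0.53480486 -0.21345295  0.08461401] (array([ 0.53277302, -0.21387868]), np.float64(0.017840686934323884))
[ 0.53267036 -0.21401194]
drill 86 [ 0.53472982 -0.21346188  0.12843858]
45 [ 0.54701526 -0.20429798]
39 [ 0.51952787 -0.22335597]
0.03344792077133949 34.7349547375205 [ 0.53327156 -0.21382697]
```

View pics/w1.png

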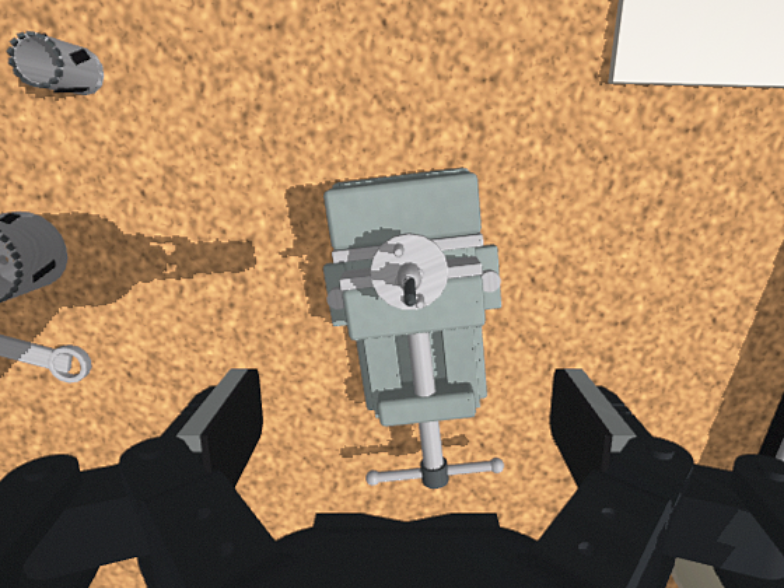

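Wrist view: the arbor is at about (408,275), with pins near (398,250) and (418,303). The pin line is at about 35° in the world frame, and the arbor axis is at about (0.5327,-0.2135). Next, over to saw60.

Emit:
{"api": "move_arm", "payload": {"plan": [[[0,-0.413,0,0,0,0,0],[0,-0.413,0,0,0,0,0],[0,-0.413,0,0,0,0,0],[0,-0.413,0,0,0,0,0],[0,-0.413,0,0,0,0,0],[-0.016,-0.413,0.2,0,0,0,0],[0,0,0.2,0,0,0,0],[0,0,0.2,0,0,0,0],[0,0,0,0,0,0,0],[0,0,0,0,0,0,0]]]}}

```text
time: 2.7
tool_pos: [0.4649, 0.0755, 0.1601]
tool_rot: [0.0, 0.994, 0.111, 0.0]
contact_force: [0.3, -0.2, 0.6]
gripper_width: 0.998
grasp_force: 0.0
```

```bash
python3 w.py w2
python3 - <<'E'
from h import *
w=load('wrist');P=cloud(w); Q=P.reshape(-1,3)
a=Q[(Q[:,2]>.046)&(Q[:,2]<.053)&(np.hypot(Q[:,0]-.4645,Q[:,1]-.075)<.045)]
print(len(a),fitc(a[:,:2]),(a.max(0)+a.min(0))[:2]/2,np.ptp(a,axis=0))
E
```

```text
2.75 [0.46523974 0.07549843 0.16064718] [1.00624543e-04 9.93819768e-01 1.11001174e-01 9.98522126e-04] [-0.03261886 -0.60292005  0.3595302 ]
952 (array([0.4651703 , 0.07414394]), np.float64(0.02843761555954098)) [0.46491703 0.07402936] [0.05999222 0.05963314 0.00561157]
```

View pics/w2.png

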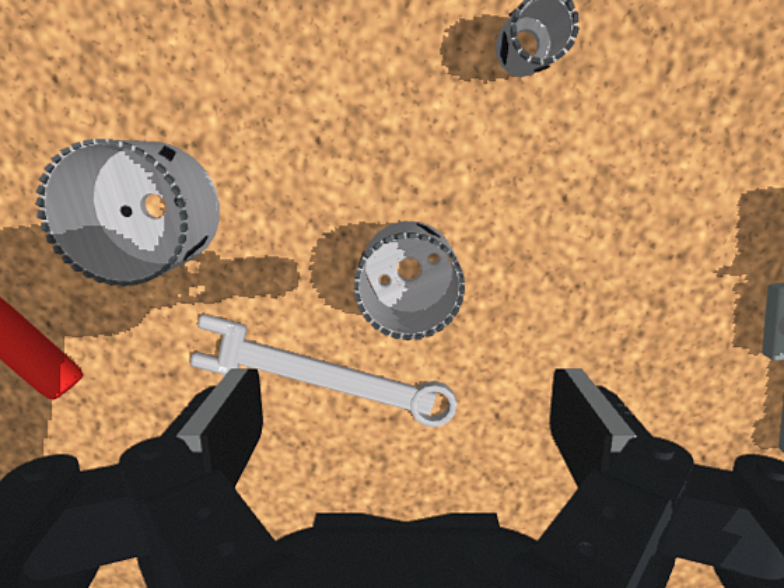

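Saw60's rim is centred at (0.465,0.0742). The pin holes are at (434,258) and (385,280) in the enlarged view. Descending and gripping.

Run:
```python
from h import *
w=load('wrist'); a=pt(w,434/1.4,258/1.4,z=.008);b=pt(w,385/1.4,280/1.4,z=.008); c=pt(w,409/1.4,268/1.4,z=.008)
print(a,b,c,np.linalg.norm(a-b),np.degrees(np.arctan2(*(a-b)[[1,0]])))
```

```text
[0.47556491 0.06013007 0.008     ] [0.45517409 0.08667146 0.008     ] [0.46598773 0.07376046 0.008     ] 0.03346985006987738 -52.466195313984876
```

Emit:
{"api": "move_arm", "payload": {"plan": [[[0,0.01,0.2,0,0,0,0],[0,0,0.3,0,0,0,0],[0,0,0.3,0,0,0,0],[0,0,0.3,0,0,0,0],[0,0,0.137,0,0,0,0],[0,0,0,0,0,0,0.15],[0,0,0,0,0,0,0.3],[0,0,0,0,0,0,1],[0,0,0,0,0,0,1],[0,0,0,0,0,0,1]]]}}

```text
time: 4.0
tool_pos: [0.4666, 0.0745, 0.013]
tool_rot: [0.0, 0.994, 0.111, 0.002]
contact_force: [-0.1, 0.0, 7.0]
gripper_width: 0.692
grasp_force: 65.0
```

Emit:
{"api": "move_arm", "payload": {"plan": [[[0,0,-0.2,0,0,0,1],[0,0,-0.4,0,0,0,1],[0,0,-0.4,0,0,-0.5,1],[0,0,-0.4,0,0,-1,1],[0,0,-0.1,0,0,-1,1],[0,0,0,0,0,-1,1],[0,0,0,0,0,-1,1],[0,0,0,0,0,-1,1],[0,0,0,0,0,-1,1],[0,0,0,0,0,-1,1]]]}}

```text
time: 5.25
tool_pos: [0.4642, 0.0746, 0.1905]
tool_rot: [-0.0, 0.78, 0.626, -0.0]
contact_force: [0.3, 0.0, -0.8]
gripper_width: 0.687
grasp_force: 65.0
```

Emit:
{"api": "move_arm", "payload": {"plan": [[[0,0,0,0,0,-1,1],[0,0,0,0,0,-1,1],[0,0,0,0,0,-0.7,1],[0,0,0,0,0,0,1],[0,0,0,0,0,0,1],[0,0,0,0,0,0,1],[0,0,0,0,0,0,1],[0,0,0,0,0,0,1],[0,0,0,0,0,0,1],[0,0,0,0,0,0,1]]]}}

```text
time: 6.5
tool_pos: [0.4647, 0.0745, 0.1909]
tool_rot: [-0.0, 0.64, 0.768, -0.0]
contact_force: [0.3, -1.0, -1.5]
gripper_width: 0.69
grasp_force: 65.0
```

```bash
python3 w.py w3
python3 - <<'E'
from h import *
from scipy.spatial.transform import Rotation as R
w=load('wrist');st=manip.state(); r=R.from_quat(st['tool_rot'],scalar_first=True).as_matrix()
Q=(cloud(w).reshape(-1,3)-st['tool_pos'])@r
print(st['tool_pos'],np.degrees(np.arctan2(r[1,0],r[0,0])),st['gripper_width'])
a=Q[(np.hypot(Q[:,0],Q[:,1])<.04)]; print(np.histogram(a[:,2],np.arange(-.06,.03,.005)))
E
```

```text
6.55 [0.4646927  0.07450432 0.19083046] [-3.29425716e-05  6.39944423e-01  7.68421196e-01 -1.58037439e-05] [-0.58275614  0.62842068 -1.90970196]
[0.4646927  0.07450432 0.19083046] 100.42464917293344 0.6930141817040334
(array([ 868,  692,  334,  915, 2837, 2678, 2399, 2383, 2055, 1849, 1538,
       1265, 2164, 4550,  383,    0,    0]), array([-6.00000000e-02, -5.50000000e-02, -5.00000000e-02, -4.50000000e-02,
       -4.00000000e-02, -3.50000000e-02, -3.00000000e-02, -2.50000000e-02,
       -2.00000000e-02, -1.50000000e-02, -1.00000000e-02, -5.00000000e-03,
       -2.77555756e-17,  5.00000000e-03,  1.00000000e-02,  1.50000000e-02,
        2.00000000e-02,  2.50000000e-02]))
```

View pics/w3.png

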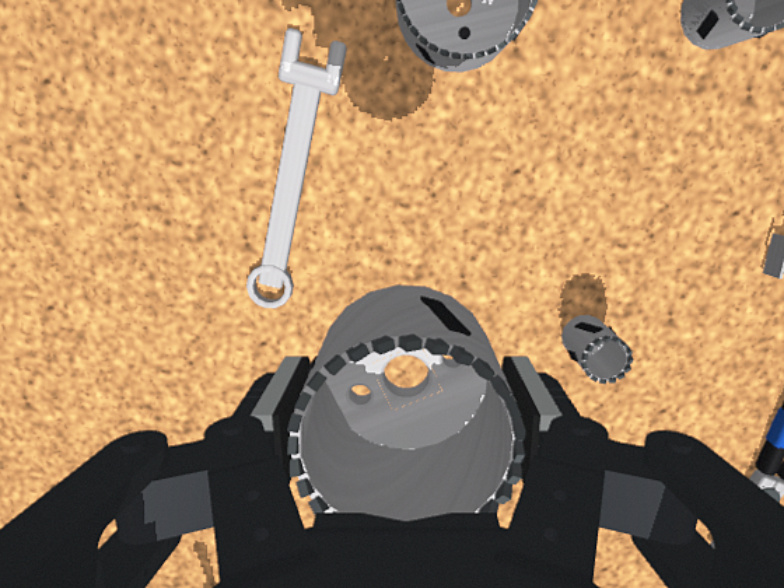

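The saw hangs in the grip. Its centre hole is at about (406,372) and its pin holes are at about (360,390) and (449,360, partly hidden behind the rim). I'll work out the saw's exact position and tilt in the tool frame.

Run:
```python
from h import *
from scipy.spatial.transform import Rotation as R
w=load('wrist');st=manip.state(); r=R.from_quat(st['tool_rot'],scalar_first=True).as_matrix();t=st['tool_pos']
Q=(cloud(w).reshape(-1,3)-t)@r
a=Q[(np.hypot(Q[:,0]+0,Q[:,1])<.026)&(Q[:,2]>.0)&(Q[:,2]<.011)]
for _ in range(4):
    s=np.linalg.lstsq(np.c_[a[:,:2],np.ones(len(a))],a[:,2],rcond=None)[0]; e=a[:,2]-np.c_[a[:,:2],np.ones(len(a))]@s; a=a[abs(e)<max(.0006,1.5*e.std())]
print('floor plane (tool)',s,len(a),np.degrees(s[:2]))
ri=Q[(np.hypot(Q[:,0],Q[:,1])<.034)&(abs(Q[:,2]+.0385)<.002)&(np.hypot(Q[:,0],Q[:,1])>.024)]; print('rim',len(ri),fitc(ri[:,:2]))
h=lambda u,v:((pt(w,u/1.4,v/1.4,z=t[2]-s[2])-t)@r)
c,p,q=h(406,372),h(360,390),h(449,360); print(c,p,q)
for v in(p-c,c-p): v=r@v; print(np.linalg.norm(v),np.degrees(np.arctan2(v[1],v[0])))
x=w['pixels'][240:300,220:350]; cv2.imwrite('pics/c3.png',cv2.resize(x,(780,360),interpolation=cv2.INTER_CUBIC))
```

```text
floor plane (tool) [0.00481762 0.00310276 0.00552062] 2845 [0.27602956 0.17777486]
rim 1248 (array([-0.00190221,  0.0009647 ]), np.float64(0.02930982308815346))
[-0.00085992  0.00139888  0.0055205 ] [-0.0074518  -0.01401039  0.00552133] [0.00345412 0.01553693 0.00551969]
0.016760031064113404 -146.41477202548128
0.016760031064113404 33.58522797451873
```

View pics/c3.png

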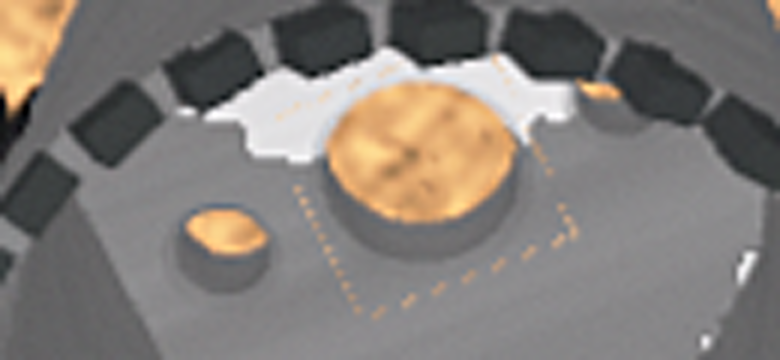

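Emit:
{"api": "move_arm", "payload": {"plan": [[[-0.3,0.02,0,0,0,0,1],[-0.407,0.021,0,0,0,0,1],[-0.407,0.021,0,0,0,0,1],[-0.407,0.021,0,0,0,0,1],[-0.407,0.021,0,0,0,0,1],[-0.3,0.02,0,0,0,0,1],[-0.213,0,0,0,0,0,1],[0,0,0,0,0,0,1],[0,0,0.1,0,0,0,1],[0,0,0,0,0,0,1]]]}}

```text
time: 7.8
tool_pos: [0.5313, -0.2093, 0.1768]
tool_rot: [-0.002, 0.639, 0.769, -0.0]
contact_force: [0.2, 0.3, -1.9]
gripper_width: 0.693
grasp_force: 65.0
```

Emit:
{"api": "move_arm", "payload": {"plan": [[[0,0,0.04,0,0,0,1],[0,0,0.08,0,0,0,1],[0,0,0.08,0,0,0,1],[0,0,0.08,0,0,0,1],[0,0,0.08,0,0,0,1],[0,0,0.06,0,0,0,1],[0,0,0,0,0,0,1],[0,0,0,0,0,0,1],[0,0,0,0,0,0,1],[0,0,0,0,0,0,1]]]}}

```text
time: 9.05
tool_pos: [0.5326, -0.211, 0.1289]
tool_rot: [0.0, 0.64, 0.768, 0.0]
contact_force: [0.4, -0.4, -1.0]
gripper_width: 0.691
grasp_force: 65.0
```

```bash
python3 w.py w4
python3 - <<'E'
from h import *
w=load('wrist'); x=w['pixels'][225:305,220:350]; cv2.imwrite('pics/c4.png',cv2.resize(x,(780,480),interpolation=cv2.INTER_CUBIC))
E
```

```text
9.1 [ 0.53251009 -0.2109615   0.12878436] [2.55579571e-04 6.39919828e-01 7.68441634e-01 5.92796385e-05] [-0.4119548  -0.83714823 -1.87540546]
```

View pics/c4.png

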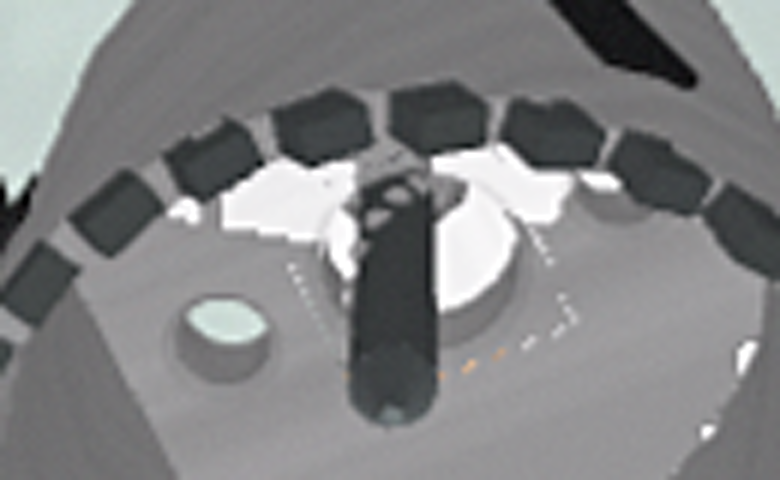

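Run:
```python
from h import *
from scipy.spatial.transform import Rotation as R
from scipy.optimize import least_squares
w=load('wrist');st=manip.state(); r=R.from_quat(st['tool_rot'],scalar_first=True).as_matrix();t=st['tool_pos']
print(t,w['cx'],w['cy'])
C=(cloud(w)-t)@r; Q=C[225:305,220:350].reshape(-1,3)
d=Q[(abs(Q[:,0])<.012)&(abs(Q[:,1])<.012)&(Q[:,2]>-.012)&(Q[:,2]<.0035)]
f=least_squares(lambda p:np.hypot(d[:,0]-p[0]-p[2]*d[:,2],d[:,1]-p[1]-p[3]*d[:,2])-.0032,[0,0,0,0],loss='soft_l1',f_scale=.0003)
print('drill xy at tcp level, slopes',len(d),f.x, abs(f.fun).mean())
for z in(-.010,-.005,0):
    e=d[abs(d[:,2]-z)<.0025]; print(z,len(e),e[:,:2].min(0),e[:,:2].max(0))
# hole: rays through pixel centre of top edge (crop 422,253)
h=lambda u,v:((pt(w,220+(u+.5)/6-.5,225+(v+.5)/6-.5,z=t[2]-.0055)-t)@r)
print('hole',h(422,258),'edges',h(325,258),h(520,258),h(422,350),'pin',h(226,340))
fl=Q[(abs(Q[:,2]-.0055)<.0012)]
# hole edge from floor mask: radial profile
ri=C.reshape(-1,3); ri=ri[(np.hypot(ri[:,0],ri[:,1])<.034)&(abs(ri[:,2]+.0385)<.002)&(np.hypot(ri[:,0],ri[:,1])>.024)]; print('rim',fitc(ri[:,:2]))
```

```text
[ 0.53251009 -0.2109615   0.12878436] 289.7565062780624 206.73510001755233
drill xy at tcp level, slopes 262 [ 0.00226487 -0.00112879  0.01310909 -0.11387514] 0.0009790425321611793
-0.01 94 [-0.00624399 -0.00370428] [0.00051567 0.00229263]
-0.005 82 [-0.00286143 -0.0038613 ] [0.0005681  0.00232703]
0 72 [-0.0031949  -0.00445926] [0.00056725 0.00235021]
hole [-0.00188931  0.00140327  0.00550119] edges [-0.00188851 -0.00610909  0.00549804] [-0.00189011  0.00899292  0.00550436] [-0.00979482  0.00140263  0.00550369] pin [-0.00892377 -0.0139586   0.00549699]
rim (array([-0.00207029,  0.00095922]), np.float64(0.02930061852578638))
```

Emit:
{"api": "move_arm", "payload": {"plan": [[[-0.006,-0.017,0,0,0,0,1],[0,0,0,0,0,0,1],[0,0,0.017,0,0,0,1],[0,0,0.017,0,0,0,1],[0,0,0.017,0,0,0,1],[0,0,0.017,0,0,0,1],[0,0,0.017,0,0,0,1],[0,0,0.012,0,0,0,1],[0,0,0,0,0,0,1],[0,0,0,0,0,0,1]]]}}

```text
time: 10.35
tool_pos: [0.5306, -0.212, 0.1169]
tool_rot: [0.0, 0.64, 0.768, 0.0]
contact_force: [0.9, -0.1, -1.5]
gripper_width: 0.686
grasp_force: 65.0
```

Emit:
{"api": "move_arm", "payload": {"plan": [[[0,0,0.007,0,0,0,1],[0,0,0.007,0,0,0,1],[0,0,0.007,0,0,0,1],[0,0,0.007,0,0,0,1],[0,0,0.007,0,0,0,1],[0,0,0,0,0,0,1],[0,0,0,0,0,0,1],[0,0,0,0,0,0,1],[0,0,0,0,0,0,1],[0,0,0,0,0,0,1]]]}}

```text
time: 11.6
tool_pos: [0.5305, -0.212, 0.1126]
tool_rot: [-0.0, 0.64, 0.768, -0.0]
contact_force: [-0.1, -0.5, -2.3]
gripper_width: 0.688
grasp_force: 65.0
```

Emit:
{"api": "move_arm", "payload": {"plan": [[[0,0,0.005,0,0,0,1],[0,0,0.005,0,0,0,1],[0,0,0.005,0,0,0,1],[0,0,0,0,0,0,1],[0,0,0,0,0,0,1],[0,0,0,0,0,0,1],[0,0,0,0,0,0,1],[0,0,0,0,0,0,1],[0,0,0,0,0,0,1],[0,0,0,0,0,0,1]]]}}

```text
time: 12.85
tool_pos: [0.5305, -0.212, 0.1108]
tool_rot: [-0.0, 0.64, 0.768, -0.0]
contact_force: [0.1, 0.3, -2.9]
gripper_width: 0.687
grasp_force: 65.0
```

Emit:
{"api": "move_arm", "payload": {"plan": [[[0,0,0.005,0,0,0,1],[0,0,0.005,0,0,0,1],[0,0,0.005,0,0,0,1],[0,0,0,0,0,0,1],[0,0,0,0,0,0,1],[0,0,0,0,0,0,1],[0,0,0,0,0,0,1],[0,0,0,0,0,0,1],[0,0,0,0,0,0,1],[0,0,0,0,0,0,1]]]}}

```text
time: 14.1
tool_pos: [0.5307, -0.212, 0.1093]
tool_rot: [0.0, 0.64, 0.768, 0.0]
contact_force: [-0.5, 0.9, 3.8]
gripper_width: 0.692
grasp_force: 65.3
```

Emit:
{"api": "move_arm", "payload": {"plan": [[[0,0,0.004,0,0,0,1],[0,0,0.004,0,0,0,1],[0,0,0.004,0,0,0,1],[0,0,0,0,0,0,1],[0,0,0,0,0,0,1],[0,0,0,0,0,0,1],[0,0,0,0,0,0,1],[0,0,0,0,0,0,1],[0,0,0,0,0,0,1],[0,0,0,0,0,0,1]]]}}

```text
time: 15.35
tool_pos: [0.5309, -0.2121, 0.1087]
tool_rot: [0.0, 0.64, 0.768, 0.0]
contact_force: [-1.6, 1.7, 7.5]
gripper_width: 0.689
grasp_force: 65.9
```

Emit:
{"api": "move_arm", "payload": {"plan": [[[0,0,0.004,0,0,0,1],[0,0,0.004,0,0,0,1],[0,0,0.004,0,0,0,1],[0,0,0.004,0,0,0,1],[0,0,0,0,0,0,1],[0,0,0,0,0,0,1],[0,0,0,0,0,0,1],[0,0,0,0,0,0,1],[0,0,0,0,0,0,1],[0,0,0,0,0,0,1]]]}}

```text
time: 16.6
tool_pos: [0.5306, -0.2119, 0.1058]
tool_rot: [0.0, 0.64, 0.768, 0.0]
contact_force: [1.2, 1.1, 4.4]
gripper_width: 0.691
grasp_force: 65.6
```

Emit:
{"api": "move_arm", "payload": {"plan": [[[0,0,0.005,0,0,0,1],[0,0,0.005,0,0,0,1],[0,0,0.005,0,0,0,1],[0,0,0.005,0,0,0,1],[0,0,0.005,0,0,0,1],[0,0,0.005,0,0,0,1],[0,0,0,0,0,0,1],[0,0,0,0,0,0,1],[0,0,0,0,0,0,1],[0,0,0,0,0,0,1]]]}}

```text
time: 17.85
tool_pos: [0.5304, -0.2119, 0.1019]
tool_rot: [-0.0, 0.64, 0.768, -0.0]
contact_force: [1.1, -0.9, 0.1]
gripper_width: 0.691
grasp_force: 65.3
```

Passed the catch with force low. Next, down to the plate.

Emit:
{"api": "move_arm", "payload": {"plan": [[[0,0,0.005,0,0,0,1],[0,0,0.005,0,0,0,1],[0,0,0.005,0,0,0,1],[0,0,0.005,0,0,0,1],[0,0,0.005,0,0,0,1],[0,0,0,0,0,0,1],[0,0,0,0,0,0,1],[0,0,0,0,0,0,1],[0,0,0,0,0,0,1],[0,0,0,0,0,0,1]]]}}

```text
time: 19.1
tool_pos: [0.5303, -0.2119, 0.0989]
tool_rot: [-0.0, 0.64, 0.768, -0.0]
contact_force: [-0.3, -1.1, -4.1]
gripper_width: 0.688
grasp_force: 65.1
```

Emit:
{"api": "move_arm", "payload": {"plan": [[[0,0,0.004,0,0,0,1],[0,0,0.004,0,0,0,1],[0,0,0.004,0,0,0,1],[0,0,0.004,0,0,0,1],[0,0,0,0,0,0,1],[0,0,0,0,0,0,1],[0,0,0,0,0,0,1],[0,0,0,0,0,0,1],[0,0,0,0,0,0,1],[0,0,0,0,0,0,1]]]}}

```text
time: 20.35
tool_pos: [0.5307, -0.212, 0.098]
tool_rot: [0.0, 0.64, 0.768, 0.0]
contact_force: [-3.6, 2.3, 5.2]
gripper_width: 0.692
grasp_force: 65.8
```

Emit:
{"api": "move_arm", "payload": {"plan": [[[0,0,0.008,0,0,0,1],[0,0,0.008,0,0,0,1],[0,0,0.008,0,0,0,1],[0,0,0,0,0,0,1],[0,0,0,0,0,0,1],[0,0,0,0,0,0,1],[0,0,0,0,0,0,1],[0,0,0,0,0,0,1],[0,0,0,0,0,0,1],[0,0,0,0,0,0,1]]]}}

```text
time: 21.6
tool_pos: [0.5308, -0.2121, 0.098]
tool_rot: [-0.0, 0.64, 0.768, -0.0]
contact_force: [-10.2, 4.4, 18.2]
gripper_width: 0.691
grasp_force: 67.4
```

Firm stop at the plate with 18 N and no further travel. Releasing and backing up.

Emit:
{"api": "move_arm", "payload": {"plan": [[[0,0,-0.012,0,0,0,1],[0,0,-0.012,0,0,0,1],[0,0,0,0,0,0,0],[0,0,0,0,0,0,0],[0,0,0,0,0,0,0],[0,0,0,0,0,0,0],[0,0,-0.15,0,0,0,0],[0,0,-0.3,0,0,0,0],[0,0,-0.3,0,0,0,0],[0,0,-0.3,0,0,0,0]]]}}

```text
time: 22.85
tool_pos: [0.5307, -0.2121, 0.226]
tool_rot: [0.001, 0.64, 0.768, 0.0]
contact_force: [0.8, -0.8, 0.3]
gripper_width: 1.002
grasp_force: 0.0
```

Emit:
{"api": "move_arm", "payload": {"plan": [[[0,0,0,0,0,0,0],[0,0,0,0,0,0,0],[0,0,0,0,0,0,0],[0,0,0,0,0,0,0],[0,0,0,0,0,0,0],[0,0,0,0,0,0,0],[0,0,0,0,0,0,0],[0,0,0,0,0,0,0],[0,0,0,0,0,0,0],[0,0,0,0,0,0,0]]]}}

```text
time: 24.1
tool_pos: [0.5305, -0.212, 0.2232]
tool_rot: [0.0, 0.64, 0.768, 0.0]
contact_force: [0.1, -0.2, 0.6]
gripper_width: 1.0
grasp_force: 0.0
```

```bash
python3 w.py w5
python3 - <<'E'
from h import *
Q=cloud(load('wrist')).reshape(-1,3); r=np.hypot(Q[:,0]-.531,Q[:,1]+.2135)
a=Q[(r<.035)&(r>.022)&(Q[:,2]>.125)&(Q[:,2]<.15)]; k=a[a[:,2]>np.percentile(a[:,2],99)-.005]
print('rim',len(k),np.percentile(a[:,2],[50,90,99]),fitc(k[:,:2]))
A=np.c_[k[:,:2]-[.531,-.2135],np.ones(len(k))]; print(np.linalg.lstsq(A,k[:,2],rcond=None)[0])
b=Q[(r>.009)&(r<.024)&(Q[:,2]>.085)&(Q[:,2]<.105)]; print('floor',len(b),np.median(b[:,2]))
E
```

```text
24.15 [ 0.53050051 -0.21194489  0.22317603] [7.94242406e-06 6.39895319e-01 7.68462088e-01 1.54654343e-05] [-0.50332598 -0.32346982 -0.2768862 ]
rim 1135 [0.13287933 0.1350065  0.13595425] (array([ 0.53205982, -0.21400009]), np.float64(0.028414440757766887))
[-0.00123513  0.00640642  0.13349558]
floor 1837 0.09253398563278814
```

View pics/w5.png

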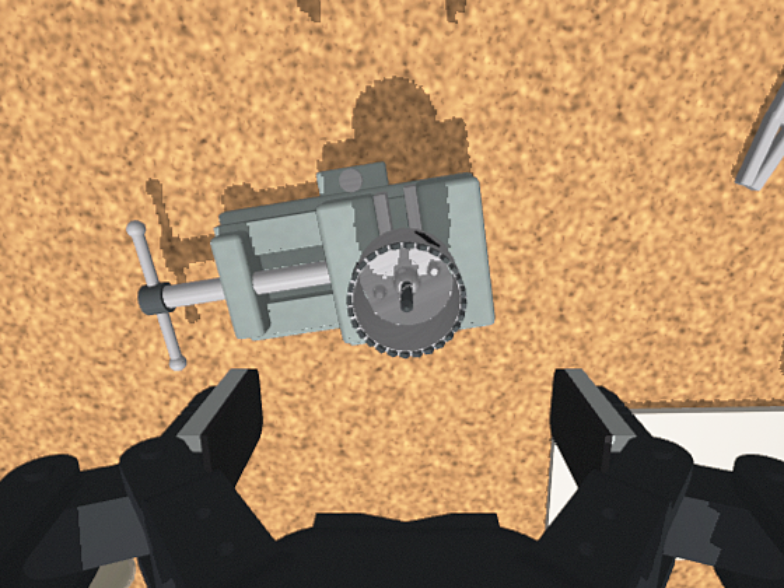

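The saw sits upright on the arbor with both pins visible in their holes, at (380,292) and (432,272). Its floor measures 0.0925 against an expected 0.093, so it is flush, and the gripper is clear. Handing in.

```bash
python3 -c "
from plant import manip
print(manip.job_done())"
```

```text
the job is handed in; nothing more can be done
None
```

The 60 mm hole saw is on the arbor, over both drive pins, past the ball catch and flush on the drive plate within measurement error. It is released with the gripper clear, and I handed the job in at about 24 s; no verdict came back.

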